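# Comb the stirring rods into rows

### The arm

A 7-joint arm with a two-finger parallel gripper is mounted at the origin on a cart in front of the work surface, level with it; the furniture and walls round the work are solid. World frame = base frame: x ahead of the robot, y to its left, z up, the work surface at z = 0. Lengths are in m, angles in rad, forces in N, time in s.
With the tool pointing down it reaches from about 0.425 to 1.025 m from the base axis. Payload 9.4 kg.
Tool frame: the origin (TCP) lies at the very end of the fingers, on their centre line; the grasp point (between the pads) lies 19 mm behind it; y points along the fingers, z is the direction in which the jaws open and shut, and the axes are right-handed (so a half turn about y gives the same grasp; the last joint's range is limited). The gripper opens to 93 mm and grips with 3 to 60 N. Pads are 15 mm wide; open, the fingers measure 128 mm over their backs; the gripper's body (75 mm by 188 mm) begins 65 mm behind the grasp point.
Start: joints at [-1.284, 0.599, -0.003, 1.599, 0.002, 0.943, -0.08], TCP at [0.258, 0.678, 0.219] pointing down, gripper open.
Joint ranges: [-2.57, 2.57], [-0.35, 1.97], [-1.29, 1.29], [0.11, 2.56], [-1.05, 4.19], [0.11, 1.86], [-2.63, 2.63]. Speed limits (rad/s): [2.22, 2.22, 3.01, 3.01, 3.14, 3.14, 3.14].

### API

Orientations are given as a unit quaternion [x, y, z, w].
In Python, from workcell import status, snapshot, ticket gives the robot as it stands.
- The arm moves only by the tool play_rows, never from a script. Its argument "motion" is a list that holds one entry, the list of rows, each a list of 6 numbers: the shift along the tool's x, y, z in cm, then the turn, a rotation vector about the tool's x, y, z in degrees. In form: [[[tx, ty, tz, wx, wy, wz], ...]]. A call has 1 to 20 rows; each row shifts and turns the commanded pose from where the row before left it, along the tool's axes as they then stand; what a row does not reach is not made up. A row lasts 1/10 s, in which the tool goes at most 50 mm and 8.59 degrees, less where a joint would pass 70% of its speed; a pose out of reach is approached as far as the arm can. A call with a gripper value outside its range is refused whole. "grip" is the finger opening in cm, from 0 to 9.3, set as the call begins (left out, the last holds). The fingers move at their own pace and stop on an object; "squeeze" is the grip in N (left out, the last holds). Time passes only in rows, so rows that do not move let the fingers close. It gives the time, the measured TCP pose, the force and the opening at its end, in the units of the state.
- status.observe(): the state, without advancing time (a new reading comes with each control period).
- snapshot(name): name is "side" or "top"; returns a dict with "image" (480x640x3 uint8, blue, green, red), "fx", "fy", "cx", "cy" (pixels), "R" (3x3) and "t" (3): a world point X has camera coordinates R X + t. Camera axes: x right, y down, z forward; pixel columns grow to the right and rows downward; lengths in m; the calibration is good to about 2 mm. A picture is of the moment at which its call begins. There is no depth.
- ticket.hand_in(): hands the job in, once; it reports no verdict.
The state is a dict: "time": time; "qpos": joint angles; "dq": joint speeds; "joint_torque": joint torques, N m; "tool_pos": TCP position; "tool_rot": TCP orientation; "wrist_force": force on the tool from outside, world axes, zero at the start; "ft_torque": the same for the moment, N m; "width": finger opening in m.
Only numpy, scipy, OpenCV 4.12 (cv2) and the standard library are available. Lean on these libraries where they do the work, as an engineer would, in place of code of your own. Each camera call takes 0.05 s, during which the arm holds its last target. There are 200 camera calls.

### The job

The clean stirring rods lie scattered in the drying tray. Take the two-row rake by its stem and comb all four rods toward you until they lie flat in parallel rows against the fence bar, and hold the row pressed home there for a second with about 5 newtons, closing the gaps without shifting the fence, which is only clamped by friction; then stand the rake upright on the worktop well clear of the tray and let it go. Touch the rods only with the rake, do not lean hard on the tray, and leave the other things where they are.

Things in the scene. Friction and masses are not known exactly. Their poses are not given: they have to be found in the camera images.
- rake_grip (a point): Centre of the upright black stem of the hand rake, a loose tool of 0.2 to 0.3 kg standing on its own tines. Stem 20 mm thick (x) by 34 mm wide (y), from 40 to 92 mm above the tine tips; this point is 65 mm above them, z up. Grip across the 20 mm thickness, so that the fingers close along the combing direction (either way round).
- rake_foot (a point): Point at tine-tip level straight under the stem; axes as the stem's. The tine head, 38 (x) by 122 (y) mm, has two rows of six 6 mm tines 22 mm apart along y, 24 mm long; the rows' outer sides lie 18 mm either side of the head's middle. The head is clamped tight on a slide under the stem, up to 9 mm to either side in x: the setting differs each time and is not given, so feel for contact.
- tray: Grey drying tray 290 (x) by 190 (y) mm, fixed, origin at the centre of its underside, z up. Floor 4 mm thick; walls 12 mm high, 5 to 6 mm thick; inside, x runs from -140 to +140 and y from -89 to +89 mm. The fence stands in its -x end, toward the robot. Floor, rods and tines are rigid.
- fence_face (a point): Middle of the row-side face of the fence, an aluminium bar 174 mm long (y), 8 mm thick, top 17 mm above the worktop; axes as the tray's, +x toward the rods, point at rod mid-height. The bar's place along the tray differs each time (face at x = -122 to -106 mm in the tray). Only a friction clamp holds it: it begins to slide toward -x at about 10 N, and must stay put.
- rod1_mid (a point): Centre of a loose white stirring rod, one of four alike: 9 mm square with rounded edges, 130 mm long (its y axis), 25 g, lying on the tray floor up to 17 degrees askew of the tray's y axis. No rod's centre starts beyond x = +45 mm in the tray's frame: the end away from the fence is free for the rake.
- rod2_mid (a point): Centre of a loose white stirring rod, one of four alike: 9 mm square with rounded edges, 130 mm long (its y axis), 25 g, lying on the tray floor up to 17 degrees askew of the tray's y axis. No rod's centre starts beyond x = +45 mm in the tray's frame: the end away from the fence is free for the rake.
- rod3_mid (a point): Centre of a loose white stirring rod, one of four alike: 9 mm square with rounded edges, 130 mm long (its y axis), 25 g, lying on the tray floor up to 17 degrees askew of the tray's y axis. No rod's centre starts beyond x = +45 mm in the tray's frame: the end away from the fence is free for the rake.
- rod4_mid (a point): Centre of a loose white stirring rod, one of four alike: 9 mm square with rounded edges, 130 mm long (its y axis), 25 g, lying on the tray floor up to 17 degrees askew of the tray's y axis. No rod's centre starts beyond x = +45 mm in the tray's frame: the end away from the fence is free for the rake.
- tape_roll: Roll of paper tape 52 mm across, 13 mm high, loose bystander to leave alone; origin at the centre of its underside
- vial_a: White capped vial 36 mm across, 90 mm high, loose bystander to leave alone; origin at the centre of its underside
- amber_bottle: Small amber bottle 34 mm across, 92 mm high, loose bystander to leave alone; origin at the centre of its underside
- marker: Black marker 140 mm long (y), 14 mm thick, lying, loose bystander to leave alone; origin at the centre of its underside
- stapler: Small black stapler 120 mm long (y), 32 mm wide, 28 mm high, loose bystander to leave alone; origin at the centre of its underside
- slide_case: Black flat slide case 88 by 53 by 21 mm, loose bystander to leave alone; origin at the centre of its underside
There are look-alikes about, which are no part of the job. There is more than one size of the part that bears rake_grip; the job needs the larger.

How it is judged:
On the way, in this order (a step that is already met when the one before it is completed fails the run):
1. the rake is lifted off the worktop in the fingers (height (world z) of rake_grip above 0.085 m and contact force between the fingers and rake above 1 N), for 0.2 s.
2. all four rods lie packed in parallel rows against the fence, while the rake presses them home with more than 2.5 N (x of each of rod1_mid, rod2_mid, rod3_mid, rod4_mid in the frame of fence_face below 0.0345 m and z of each of rod1_mid, rod2_mid, rod3_mid, rod4_mid in the frame of tray below 0.012 m and angle between the y axis of each of rod1, rod2, rod3, rod4 and the y axis of tray, either way round below 0.052 rad and (contact force between rake and rod1 above 2.5 N or contact force between rake and rod2 above 2.5 N or contact force between rake and rod3 above 2.5 N or contact force between rake and rod4 above 2.5 N)), for 0.4 s.
At the end, for the whole second after the job is handed in: Each rod lies flat on the tray floor (centre under 12 mm up in the tray), within 3 degrees of the fence, its centre under 34.5 mm from the fence's face (3 mm of gaps in all); the rake stands upright at rest on the worktop, released, its stem over 190 mm from the tray's centre (x of each of rod1_mid, rod2_mid, rod3_mid, rod4_mid in the frame of fence_face below 0.0345 m and z of each of rod1_mid, rod2_mid, rod3_mid, rod4_mid in the frame of tray below 0.012 m and angle between the y axis of each of rod1, rod2, rod3, rod4 and the y axis of tray, either way round below 0.052 rad and linear speed of each of rod1, rod2, rod3, rod4, rake below 0.01 m/s and angle between rake_grip's own z axis and vertical below 0.1 rad and height (world z) of rake_grip between 0.06 and 0.069 m and horizontal distance between rake_grip and tray above 0.19 m); the robot touches nothing.
It fails at once if the fence is pushed more than 1 mm out of its place (distance of fence_face from where it was at the start of the episode above 0.001 m).
It fails at once if the rake presses on a rod with more than 20 N, or on the tray with more than 40 N (contact force between rake and rod1 above 20 N or contact force between rake and rod2 above 20 N or contact force between rake and rod3 above 20 N or contact force between rake and rod4 above 20 N or contact force between rake and tray above 40 N).
It fails at once if the robot itself touches a rod (contact force between any of the fingers, the arm and rod1 above 0.3 N or contact force between any of the fingers, the arm and rod2 above 0.3 N or contact force between any of the fingers, the arm and rod3 above 0.3 N or contact force between any of the fingers, the arm and rod4 above 0.3 N).
It fails at once if a bystander is moved by more than 20 mm (distance of any of tape_roll, vial_a, amber_bottle, marker, stapler, slide_case from where it was at the start of the episode above 0.02 m).
It also fails if it takes over 69 s, if anything falls off the work surface, if the arm or the gripper's body presses on something with over 40 N, if the wrist force passes 120 N, or if a joint passes its speed limit or range.

## Working session

There is one attempt and no reset: what is moved stays moved. The work goes in short steps, Python scripts to look and compute and a tool call to move; the robot and the scene stay as the last step left them, time stands still between calls to the robot, and variables do not carry over. Pictures are saved under pics/ and viewed, about 8 in all and at most 12, crops included, and the job is handed in when it is done.

Besides the shell and the picture viewer there is one more tool, called after "Request:" as name(argument=value, ...) on one line, values as JSON. play_rows: Moves the arm, as the interface text tells. Its arguments: {"type":"object","properties":{"motion":{"type":"array","items":{"type":"array","items":{"type":"array","items":{"type":"number"}}}},"grip":{"type":"number"},"squeeze":{"type":"number"}},"required":["motion"]}

```bash
ls; mkdir -p pics; cat > h.py <<'E'
import numpy as np, cv2
from workcell import status, snapshot, ticket
def snap(n,f):
    s=snapshot(n); cv2.imwrite('pics/'+f,s['image']); np.savez('pics/'+f+'.npz',**s); return s
def px2w(s,u,v,z):
    R=np.array(s['R']);t=np.array(s['t']); d=R.T@np.array([(u-s['cx'])/s['fx'],(v-s['cy'])/s['fy'],1]); c=-R.T@t
    return c+d*(z-c[2])/d[2]
def w2px(s,X):
    p=np.array(s['R'])@np.array(X)+np.array(s['t']); return s['fx']*p[0]/p[2]+s['cx'],s['fy']*p[1]/p[2]+s['cy']
E
python3 - <<'E'
from h import *
for n in('top','side'):
    s=snap(n,n+'0.png'); print(n,s['fx'],s['cx'],s['cy'],np.round(s['R'],3).tolist(),np.round(-np.array(s['R']).T@np.array(s['t']),3))
print(status.observe())
E
```

```text
pics
top 589.5389986284251 317.02116725263426 233.07971101673724 [[0.384, -0.923, 0.005], [-0.888, -0.37, -0.272], [0.253, 0.1, -0.962]] [ 0.122 -0.094  1.745]
side 519.7219498046419 320.6276350641625 238.18738040265114 [[-0.964, -0.265, 0.024], [-0.129, 0.386, -0.913], [0.232, -0.883, -0.407]] [0.244 1.293 0.63 ]
{'time': 0.1, 'qpos': array([-1.28367248,  0.60002594, -0.00254172,  1.60004338,  0.00178654,
        0.9428925 , -0.07982362]), 'dq': array([ 0.00106004, -0.00065202,  0.00039569, -0.00206067, -0.00125774,
       -0.00126631, -0.0016415 ]), 'joint_torque': array([ 4.82250965e-03, -7.66555238e+01,  1.50202140e+00, -2.52932149e+01,
       -5.23443741e-02,  1.37356954e-02,  5.91982143e-05]), 'tool_pos': array([0.25784838, 0.67713665, 0.21786252]), 'tool_rot': array([ 0.6959218 , -0.12795999,  0.12786792, -0.69495962]), 'wrist_force': array([-0.12593291,  0.69397587,  0.12771596]), 'ft_torque': array([ 0.03261695,  0.01955801, -0.01909774]), 'width': 0.09310862625995298}
```

View pics/top0.png

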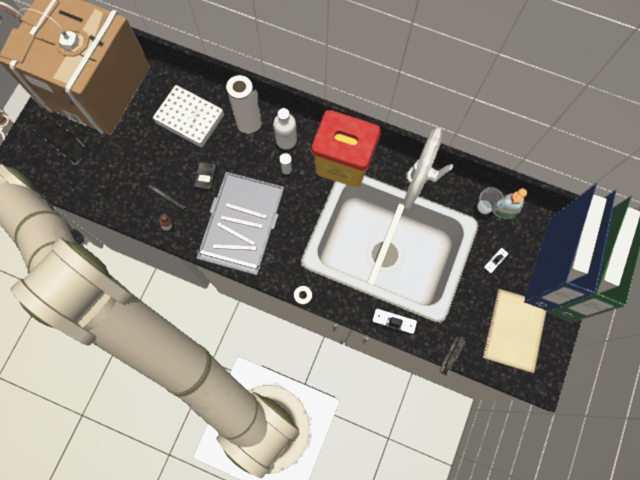

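View pics/side0.png

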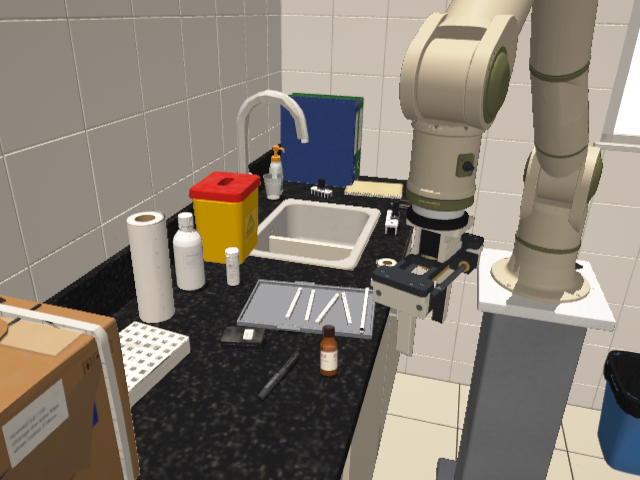

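The top view shows the tray around (241,222), with four rods between (225,245) and (246,210). The large rake is at (395,321), the small look-alike at (497,261) and the stapler at (453,355). I'll look at enlarged crops next.

```bash
python3 - <<'E'
from h import *
a=cv2.imread('pics/top0.png')
t=cv2.resize(a[165:280,190:295],None,fx=5,fy=5,interpolation=cv2.INTER_CUBIC)[:,:525]
r=cv2.resize(a[300:345,365:430],None,fx=4,fy=4,interpolation=cv2.INTER_CUBIC)
r2=cv2.resize(a[240:285,470:535],None,fx=4,fy=4,interpolation=cv2.INTER_CUBIC)
c=np.zeros((600,800,3),np.uint8); c[:575,:525]=t; c[:180,530:790]=r; c[190:370,530:790]=r2
cv2.imwrite('pics/crop1.png',c)
E
```

```text
(no output)
```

View pics/crop1.png

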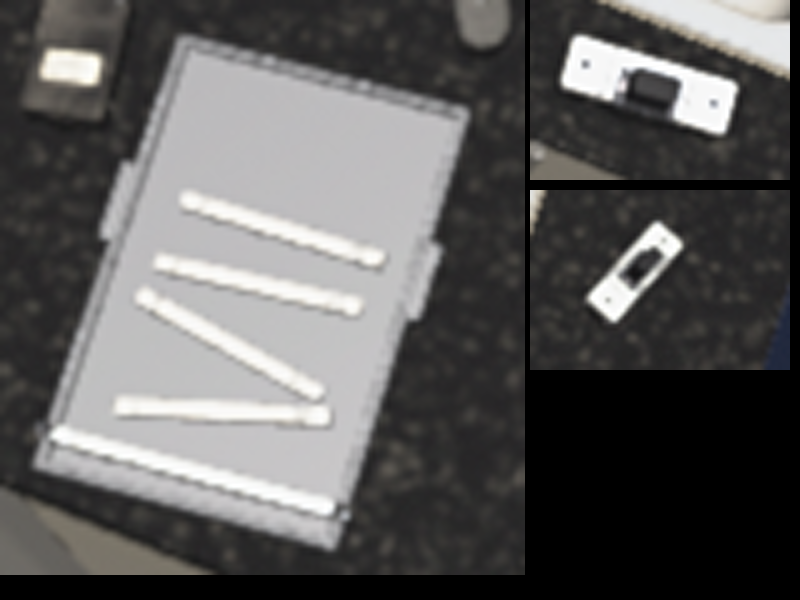

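The crop shows the tray's outer corners at crop pixels (180,36), (470,105), (336,550) and (36,468). The fence's row edge runs from (58,425) to (337,507). The large rake's head corners are about (571,36), (740,84), (727,136) and (560,98).

```bash
python3 - <<'E'
from h import *
s=dict(np.load('pics/top0.png.npz'))
T=lambda x,y,z:px2w(s,190+(x+.5)/5-.5,165+(y+.5)/5-.5,z)[:2]*1000
K=lambda x,y,z:px2w(s,365+(x-530+.5)/4-.5,300+(y+.5)/4-.5,z)[:2]*1000
ang=lambda a,b:np.degrees(np.arctan2(*(b-a)[::-1]))
c=[T(x,y,.012) for x,y in[(180,36),(470,105),(336,550),(36,468)]]
print('tray',np.round(c),np.round(np.mean(c,0),1),[round(np.linalg.norm(c[i]-c[i-1])) for i in range(4)],[round(ang(c[a],c[b]),1) for a,b in((1,0),(2,3),(3,0),(2,1))])
f=[T(58,425,.017),T(337,507,.017)];print('fence',f,ang(f[1],f[0]))
for n,(a,b) in dict(r1=((180,200),(385,258)),r2=((153,261),(363,307)),r3=((136,293),(324,394)),r4=((113,406),(330,416))).items():
    A=T(*a,.0125);B=T(*b,.0125);print(n,np.round((A+B)/2,1),round(ang(B,A),1),np.linalg.norm(A-B))
# rake head white mask
a=s['image'].astype(int)
m=np.zeros(a.shape[:2],np.uint8);m[300:345,365:430]=(a[300:345,365:430].min(2)>150)
n,l,st,_=cv2.connectedComponentsWithStats(m)
print(st[1:])
for i in range(1,n):
  if st[i,4]>150:
    y,x=np.where(l==i); P=np.array([px2w(s,u,v,.04)[:2]*1000 for u,v in zip(x,y)],np.float32); print(cv2.minAreaRect(P))
k=[K(x,y,.04) for x,y in[(571,36),(740,84),(727,136),(560,98)]]
print(np.round(k),np.mean(k,0),ang(k[1],k[0]),ang(k[2],k[3]))
# stem: dark blob
d=np.argwhere(a[300:345,365:430].max(2)<75)
for x,y in((655,82),(628,70),(680,78),(678,105)): print('stemtop',K(x,y,.092))
E
```

```text
tray [[651. 429.]
 [679. 242.]
 [388. 204.]
 [365. 391.]] [521.  316.6] [289, 189, 293, 189] [np.float64(98.5), np.float64(97.2), np.float64(7.5), np.float64(7.6)]
fence [array([393.38158585, 389.17525545]), array([411.89383442, 213.01292501])] 95.99898395584906
r1 [559.9 316.8] 96.2 133.0334276494626
r2 [521.8 316. ] 99.8 133.12379097435328
r3 [480.8 316.1] 83.9 133.36670380640413
r4 [440.1 302.8] 109.9 131.8742687341704
[[386 300  44  18 414]
 [373 309  44  25 440]
 [366 338   2   1   2]]
((461.2295837402344, -246.70899963378906), (49.49652862548828, 125.39751434326172), 22.599302291870117)
((413.12542724609375, -222.44476318359375), (39.33370590209961, 122.7154541015625), 5.410439491271973)
[[ 424. -158.]
 [ 438. -284.]
 [ 400. -288.]
 [ 379. -167.]] [ 410.34834813 -224.18558834] 96.58539785482563 99.75495225499198
stemtop [ 407.22899082 -222.31425763]
stemtop [ 407.82020794 -201.90252711]
stemtop [ 416.57480752 -237.50541888]
stemtop [ 398.38806628 -242.74705918]
```

```bash
python3 - <<'E'
from h import *
a=cv2.imread('pics/top0.png'); b=cv2.imread('pics/side0.png')
c=np.zeros((600,800,3),np.uint8)
c[:400,:480]=cv2.resize(a[300:340,370:418],None,fx=10,fy=10,interpolation=cv2.INTER_NEAREST)
x=cv2.resize(b[195:240,375:415],None,fx=8,fy=8,interpolation=cv2.INTER_CUBIC); c[:360,480:]=x
x=cv2.resize(b[280:340,230:390],None,fx=3,fy=3,interpolation=cv2.INTER_CUBIC); c[405:585,:480]=x
cv2.imwrite('pics/crop2.png',c)
E
```

```text
(no output)
```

View pics/crop2.png

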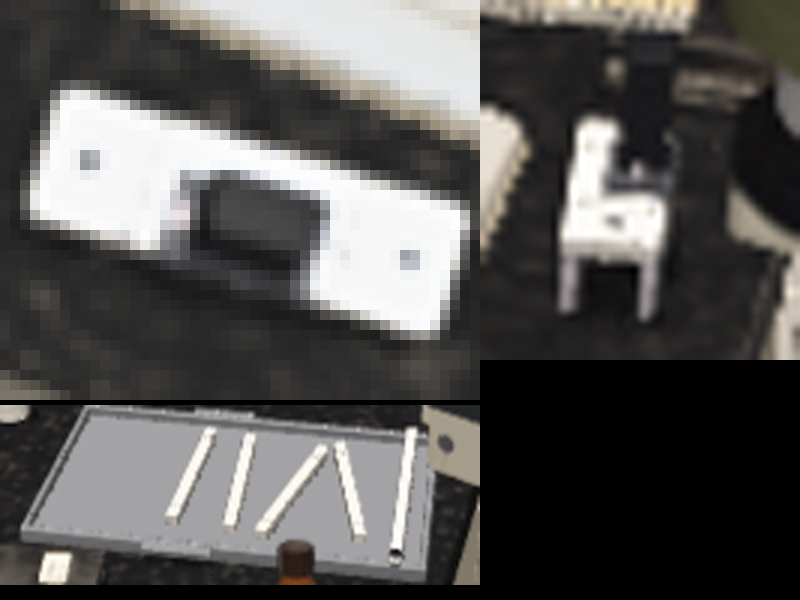

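The top crop shows the stem's top near (262,218) in the 10x crop, which is pixel (396,321.5), set toward the robot side of the head. The rods lie flat in the side crop. Next I'll compute the tool axes and the obstacle positions.

```bash
python3 - <<'E'
from h import *
from scipy.spatial.transform import Rotation as Ro
s=dict(np.load('pics/top0.png.npz'))
o=status.observe(); R=Ro.from_quat(o['tool_rot']).as_matrix(); print(np.round(R,3)); print('jaw yaw',np.degrees(np.arctan2(R[1,2],R[0,2])))
for x,y in[(205,172),(328,195),(318,270),(198,248),(262,221)]: print('stem',np.round(px2w(s,370+x/10-.5,300+y/10-.5,.092)[:2]*1000,1))
for n,u,v,z in[('vial',286,170,0),('whitebottle',286,147,0),('sharps',333,182,0),('sharpsR',360,185,0),('tape',303,295,.007),('stapler',453,355,.014),('case',205,176,.02),('amber',166,227,0),('small rake',497,261,.03),('sinkL',305,258,0),('sink bl',440,317,0),('edge',210,288,0),('edge2',550,408,0),('pad',516,330,0)]: print(n,np.round(px2w(s,u,v,z)[:2]*1000))
# subpixel rake rect edges via threshold on minAreaRect
a=s['image'].min(2); m=np.zeros(a.shape,np.uint8); m[308:336,371:419]=a[308:336,371:419]>120
n,l,st,_=cv2.connectedComponentsWithStats(m); i=1+st[1:,4].argmax(); y,x=np.where(l==i)
print(cv2.minAreaRect(np.array([px2w(s,u,v,.04)[:2]*1000 for u,v in zip(x,y)],np.float32)))
E
```

```text
[[ 0.935 -0.     0.356]
 [-0.356 -0.001  0.935]
 [ 0.    -1.    -0.001]]
jaw yaw 69.15589081375548
stem [ 409.9 -203.7]
stem [ 417.1 -237.8]
stem [ 396.4 -242.5]
stem [ 389.3 -209.4]
stem [ 403.2 -223.3]
vial [734. 259.]
whitebottle [807. 290.]
sharps [754. 106.]
sharpsR [778.  23.]
tape [386.  52.]
stapler [ 390. -416.]
case [611. 480.]
amber [419. 525.]
small rake [ 699. -445.]
sinkL [494.  92.]
sink bl [ 482. -347.]
edge [299. 318.]
edge2 [ 358. -722.]
pad [ 532. -566.]
((413.2898254394531, -222.60211181640625), (40.70035934448242, 123.760009765625), 5.525355815887451)
```

Request:
play_rows(motion=[[[0,0,0,0,7.695,0],[0,0,0,0,7.695,0],[0,0,0,0,7.695,0],[0,0,0,0,7.695,0],[0,0,0,0,7.695,0],[0,0,0,0,7.695,0],[0,0,0,0,7.695,0],[0,0,0,0,7.695,0],[3.41,0,1.75,0,0,0],[3.41,0,1.75,0,0,0],[3.41,0,1.75,0,0,0],[3.41,0,1.75,0,0,0],[3.41,0,1.75,0,0,0],[3.41,0,1.75,0,0,0],[3.41,0,1.75,0,0,0],[3.41,0,1.75,0,0,0],[3.41,0,1.75,0,0,0],[3.41,0,1.75,0,0,0],[3.41,0,1.75,0,0,0],[3.41,0,1.75,0,0,0]]], grip=6)

```text
time: 2.1
tool_pos: [0.5208, 0.2983, 0.2184]
tool_rot: [0.532, -0.466, 0.466, -0.532]
wrist_force: [0.9, 0.6, 0.7]
width: 0.0602
```

Request:
play_rows(motion=[[[3.59,0,-1.32,0,0,0],[3.59,0,-1.32,0,0,0],[3.59,0,-1.32,0,0,0],[3.59,0,-1.32,0,0,0],[3.59,0,-1.32,0,0,0],[3.59,0,-1.32,0,0,0],[3.59,0,-1.32,0,0,0],[3.59,0,-1.32,0,0,0],[3.59,0,-1.32,0,0,0],[3.59,0,-1.32,0,0,0],[3.59,0,-1.32,0,0,0],[3.59,0,-1.32,0,0,0],[3.59,0,-1.32,0,0,0],[3.59,0,-1.32,0,0,0],[0,0,0,0,0,0],[0,0,0,0,0,0]]])

```text
time: 3.7
tool_pos: [0.4031, -0.2234, 0.2185]
tool_rot: [0.532, -0.467, 0.466, -0.531]
wrist_force: [-0.1, -0.7, -0.1]
width: 0.0599
```

```bash
python3 - <<'E'
from h import *
from scipy.spatial.transform import Rotation as Ro
o=status.observe(); R=Ro.from_quat(o['tool_rot']).as_matrix(); print(o['time'],o['tool_pos'],np.degrees(np.arctan2(R[1,2],R[0,2])),o['width'],o['wrist_force'],R[2],o['qpos'])
D=np.array([.4032,-.2233,.05])-o['tool_pos']; print('tool delta cm',R.T@D*100)
a=snap('side','side1.png'); cv2.imwrite('pics/c3.png',cv2.resize(a['image'][120:280,300:480],None,fx=3.5,fy=3.5,interpolation=cv2.INTER_CUBIC))
E
```

```text
3.7 [ 0.40306537 -0.22340495  0.21846364] 7.462494735167398 0.05990494814454727 [-0.10378892 -0.72849708 -0.08272232] [-2.14836061e-04 -9.99999910e-01 -3.66837802e-04] [ 0.08207469  0.29969824  0.38768044  2.20166532 -0.18074388  0.66970012
  0.72664849]
tool delta cm [-5.03806073e-03  1.68463589e+01  2.08913801e-02]
```

View pics/c3.png

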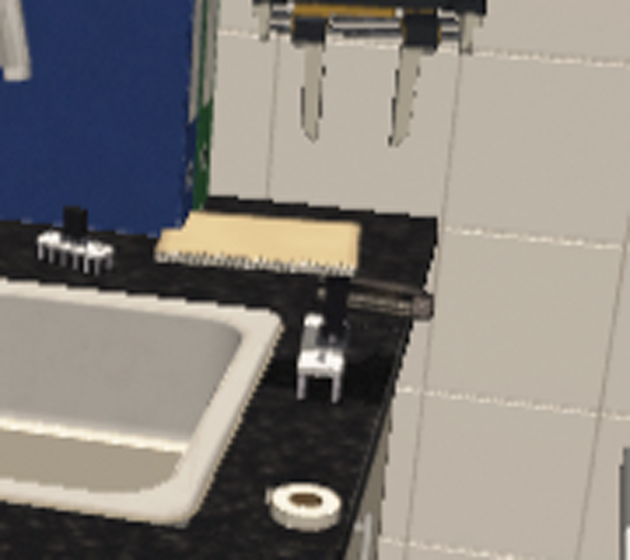

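The picture shows the open fingers centred near crop (357,140), above the stem, whose top is near (337,278). I'll compare these with the projections.

```bash
python3 - <<'E'
from h import *
s=dict(np.load('pics/side1.png.npz')); f=lambda X:[round((a-b)*3.5) for a,b in zip(w2px(s,X),(300,120))]
print(f([.4031,-.2234,.2185]),f([.4032,-.2233,.092]),f([.3933,-.2233,.092]),f([.4132,-.2233,.092]),f([.4032,-.2233,.04]))
c=np.deg2rad(7.6)
for o in (0,.005,.01): print(o,[f(np.array([.4032,-.2233,0])+[(o+a)*np.cos(c)-.061*np.sin(c),(o+a)*np.sin(c)+.061*np.cos(c),.0]) for a in(-.018,.018)])
E
```

```text
[353, 142] [340, 282] [351, 283] [329, 281] [335, 337]
0 [[352, 407], [310, 404]]
0.005 [[346, 407], [304, 404]]
0.01 [[340, 406], [299, 403]]
```

Projections and picture agree to about 1 mm, and the tines put the head about 9 mm to the +x side of the stem. I'll descend and grip.

Request:
play_rows(motion=[[[0,2.5,0,0,0,0],[0,2.5,0,0,0,0],[0,2.5,0,0,0,0],[0,2.5,0,0,0,0],[0,2,0,0,0,0],[0,2,0,0,0,0],[0,1.5,0,0,0,0],[0,1,0,0,0,0],[0,0.5,0,0,0,0],[0,0,0,0,0,0],[0,0,0,0,0,0]]])

```text
time: 4.85
tool_pos: [0.4038, -0.2227, 0.049]
tool_rot: [-0.532, 0.466, -0.466, 0.532]
wrist_force: [1.4, -0.6, 0.2]
width: 0.06
```

Request:
play_rows(motion=[[[0,0,0,0,0,0],[0,0,0,0,0,0],[0,0,0,0,0,0],[0,0,0,0,0,0],[0,0,0,0,0,0],[0,0,0,0,0,0],[0,0,0,0,0,0],[0,0,0,0,0,0],[0,0,0,0,0,0],[0,0,0,0,0,0]]], grip=0, squeeze=50)

```text
time: 5.85
tool_pos: [0.4037, -0.223, 0.0487]
tool_rot: [-0.532, 0.466, -0.466, 0.532]
wrist_force: [0.5, 1.1, 2.1]
width: 0.0198
```

Request:
play_rows(motion=[[[0,-0.5,0,0,0,0],[0,-1.5,0,0,0,0],[0,-2.5,0,0,0,0],[0,-2.5,0,0,0,0],[0,-2.5,0,0,0,0],[0,-2.0,0,0,0,0],[0,-1.0,0,0,0,0],[0,-0.5,0,0,0,0],[0,0,0,0,0,0],[0,0,0,0,0,0]]])

```text
time: 6.85
tool_pos: [0.4031, -0.2226, 0.1779]
tool_rot: [0.532, -0.466, 0.465, -0.532]
wrist_force: [0.4, -0.1, -3.7]
width: 0.0195
```

```bash
python3 - <<'E'
from h import *
from scipy.spatial.transform import Rotation as Ro
o=status.observe(); R=Ro.from_quat(o['tool_rot']).as_matrix(); print(o['time'],o['tool_pos'],o['width'],o['wrist_force'],o['ft_torque'],R[2],np.degrees(np.arctan2(R[1,2],R[0,2])))
s=snap('side','side2.png'); t=snap('top','top2.png')
for z in(.15,.2,.25,.3,.35): X=px2w(t,408,205,z); print(X,w2px(s,X))
D=np.array([.6033,.3274,.178])-o['tool_pos']; print('tool delta cm',R.T@D*100)
c=np.zeros((600,800,3),np.uint8); c[:450,:400]=cv2.resize(s['image'][140:230,355:435],None,fx=5,fy=5,interpolation=cv2.INTER_CUBIC)
c[:400,400:]=cv2.resize(t['image'][270:370,350:450],None,fx=4,fy=4,interpolation=cv2.INTER_CUBIC); cv2.imwrite('pics/c4.png',c)
E
```

```text
6.85 [ 0.40313249 -0.22262587  0.17793677] 0.019521323326034835 [ 0.37411989 -0.08842529 -3.70384494] [-0.12082903  0.09933384  0.00165917] [-6.21320230e-04 -9.99999237e-01 -1.06753712e-03] 7.602380988143663
[ 0.71755827 -0.13511559  0.15      ] (np.float64(290.7805748204177), np.float64(180.1895698194875))
[ 0.69888277 -0.13381156  0.2       ] (np.float64(296.64418336145764), np.float64(164.8047099185432))
[ 0.68020726 -0.13250752  0.25      ] (np.float64(302.7077006719387), np.float64(148.8953319858619))
[ 0.66153176 -0.13120349  0.3       ] (np.float64(308.9815273193695), np.float64(132.43414714755468))
[ 0.64285626 -0.12989945  0.35      ] (np.float64(315.47679807848584), np.float64(115.39194012635025))
tool delta cm [-5.18709605e+01 -3.04335971e-03  2.71174917e+01]
```

View pics/c4.png

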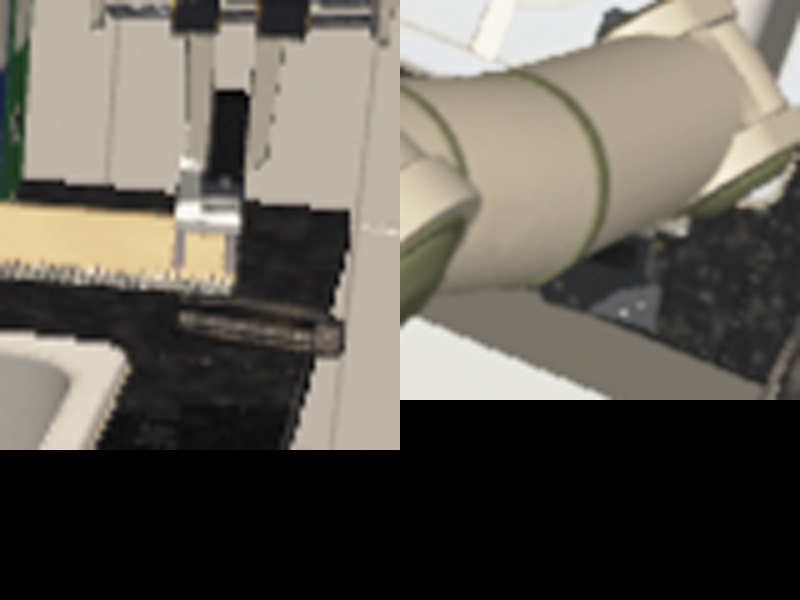

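The side crop shows the rake hanging straight between the fingers, with its tines at crop (178-237, 235-290). I'll carry it to above the far end of the tray.

Request:
play_rows(motion=[[[-2,0,0.765,0,0,0],[-3.5,0,1.338,0,0,0],[-3.5,0,1.338,0,0,0],[-3.5,0,1.338,0,0,0],[-3.5,0,1.338,0,0,0],[-3.5,0,1.338,0,0,0],[-3.5,0,1.338,0,0,0],[-4.16,0,1.59,0,0,0],[-3.53,0,2.391,0,0,0],[-3.53,0,2.391,0,0,0],[-3.53,0,2.391,0,0,0],[-3.53,0,2.391,0,0,0],[-3.53,0,2.391,0,0,0],[-3.53,0,2.391,0,0,0],[-2.5,0,1.7,0,0,0],[-1.03,0,0.691,0,0,0],[0,0,0,0,0,0],[0,0,0,0,0,0],[0,0,0,0,0,0]]])

```text
time: 8.85
tool_pos: [0.6034, 0.3248, 0.1786]
tool_rot: [0.532, -0.466, 0.466, -0.531]
wrist_force: [0.6, -0.4, -2.5]
width: 0.0198
```

```bash
python3 - <<'E'
from h import *
from scipy.spatial.transform import Rotation as Ro
o=status.observe(); R=Ro.from_quat(o['tool_rot']).as_matrix(); print(o['time'],o['tool_pos'],o['width'],o['wrist_force'],o['ft_torque'],R[2],np.degrees(np.arctan2(R[1,2],R[0,2])))
s=snap('side','side3.png'); t=snap('top','top3.png')
print(status.observe()['wrist_force'])
c=np.zeros((600,800,3),np.uint8); c[:540,:600]=cv2.resize(s['image'][170:350,215:415],None,fx=3,fy=3,interpolation=cv2.INTER_CUBIC)
cv2.imwrite('pics/c5.png',c[:540,:600])
E
```

```text
8.85 [0.60342213 0.32482222 0.17858378] 0.019778276118859024 [ 0.64612885 -0.43725509 -2.4597637 ] [-0.04830775  0.03670657  0.00084294] [ 9.72822345e-04 -9.99999219e-01 -7.85031821e-04] 7.47428241545415
[-0.29267778 -0.0119221  -2.3078756 ]
```

View pics/c5.png

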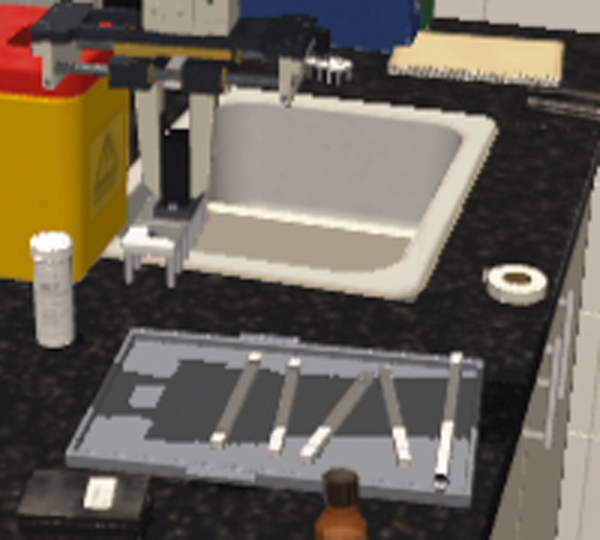

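Side crop: the rake hangs over the tray's far end with near-end tine tips at (129,283) and (171,285). The rods are unchanged and the fence's row edge runs from (451,356) to (437,478). I'll cross-check the tray and fence yaw from this view.

```bash
python3 - <<'E'
from h import *
s=dict(np.load('pics/side3.png.npz')); S=lambda x,y,z:px2w(s,215+(x+.5)/3-.5,170+(y+.5)/3-.5,z)[:2]*1000
ang=lambda a,b:np.degrees(np.arctan2(*(b-a)[::-1]))
print('fence',S(451,356,.017),S(437,478,.017),ang(S(451,356,.017),S(437,478,.017)))
c=[S(x,y,.012) for x,y in((134,330),(483,357),(470,497),(67,461))]; print(np.round(c),np.mean(c,0),[ang(c[1],c[0]),ang(c[2],c[3]),ang(c[0],c[3]),ang(c[1],c[2])])
print('rod1',S(255,357,.0125),S(217,440,.0125))
y=np.deg2rad(7.47);C=np.array([.6034,.3248])
for u,v in((129,283),(171,285)):
    p=S(u,v,.1786-.0487)/1000-C; print('tine rel stem mm',1000*(p@[np.cos(y),np.sin(y)]),1000*(p@[-np.sin(y),np.cos(y)]))
E
```

```text
fence [415.16488715 212.53002904] [391.83794615 385.14855868] 97.69608844672298
[[674. 241.]
 [392. 197.]
 [367. 394.]
 [648. 436.]] [520.0800799  316.96363693] [np.float64(8.817059670641335), np.float64(8.471069981374509), np.float64(97.61506238971546), np.float64(97.24372399987745)]
rod1 [565.77121198 254.29979017] [555.54776967 378.5581169 ]
tine rel stem mm 24.073963327209395 51.18080512256598
tine rel stem mm -5.602568868630964 48.76843627409147
```

Tray yaw is about 7.6° by both views, the fence face at tray x ≈ -119 and the head offset about +9 mm. Pack contact should come with the stem near tray x = -74. I'll lower the rake to about 1.5 mm above the floor.

Request:
play_rows(motion=[[[-0.3,1,0,0,0,0],[0,2,0,0,0,0],[0,2,0,0,0,0],[0,2,0,0,0,0],[0,2,0,0,0,0],[0,1.5,0,0,0,0],[0,0.8,0,0,0,0],[0,0.5,0,0,0,0],[0,0.3,0,0,0,0],[0,0.2,0,0,0,0],[0,0.1,0,0,0,0],[0,0,0,0,0,0],[0,0,0,0,0,0]]])

```text
time: 10.25
tool_pos: [0.6035, 0.3302, 0.0551]
tool_rot: [-0.532, 0.466, -0.466, 0.532]
wrist_force: [0.6, 0.4, -2.3]
width: 0.0197
```

```bash
cat > st.py <<'E'
from h import *
from scipy.spatial.transform import Rotation as Ro
o=status.observe(); R=Ro.from_quat(o['tool_rot']).as_matrix(); p=o['tool_pos']
y=np.deg2rad(7.6); e=np.array([np.cos(y),np.sin(y)]); d=p[:2]*1000-[520.5,316.8]
print(o['time'],'tray x,y',np.round([d@e,d@[-e[1],e[0]]],2),'tip z mm',round(p[2]*1000-48.7,2),'w',o['width'],'F along tray x',round(o['wrist_force'][:2]@e,2),np.round(o['wrist_force'],2),'T',np.round(o['ft_torque'],3),'yaw',round(np.degrees(np.arctan2(R[1,2],R[0,2])),2),'tilt',np.round(R[2,[0,2]],4))
E
python3 st.py
```

```text
10.25 tray x,y [84.07  2.31] tip z mm 6.36 w 0.01974070848644163 F along tray x 0.63 [ 0.58  0.4  -2.3 ] T [-0.094  0.081  0.03 ] yaw 7.6 tilt [-0.0003  0.0006]
```

Request:
play_rows(motion=[[[0.1,0.05,-0.3,0,0,0],[0.1,0.05,-0.5,0,0,0],[0,0,-0.7,0,0,0],[0,0,-0.7,0,0,0],[0,0,-0.7,0,0,0],[0,0,-0.7,0,0,0],[0,0,-0.7,0,0,0],[0,0,-0.7,0,0,0],[0,0,-0.7,0,0,0],[0,0,-0.7,0,0,0],[0,0,-0.7,0,0,0],[0,0,-0.7,0,0,0],[0,0,-0.7,0,0,0],[0,0,-0.7,0,0,0],[0,0,-0.7,0,0,0],[0,0,-0.7,0,0,0],[0,0,-0.4,0,0,0],[0,0,0,0,0,0]]])

```text
time: 12.05
tool_pos: [0.4938, 0.3135, 0.0536]
tool_rot: [0.532, -0.466, 0.466, -0.532]
wrist_force: [-0.1, 0.2, -2.8]
width: 0.0196
```

```bash
python3 st.py; python3 - <<'E'
from h import *
s=snap('side','side4.png')
cv2.imwrite('pics/c6.png',cv2.resize(s['image'][190:350,215:400],None,fx=4,fy=3.7,interpolation=cv2.INTER_CUBIC))
E
```

```text
12.05 tray x,y [-26.85   0.24] tip z mm 4.93 w 0.01959322844167226 F along tray x -0.02 [-0.05  0.2  -2.85] T [-0.016  0.03   0.041] yaw 7.62 tilt [ 0.0001 -0.0006]
```

View pics/c6.png

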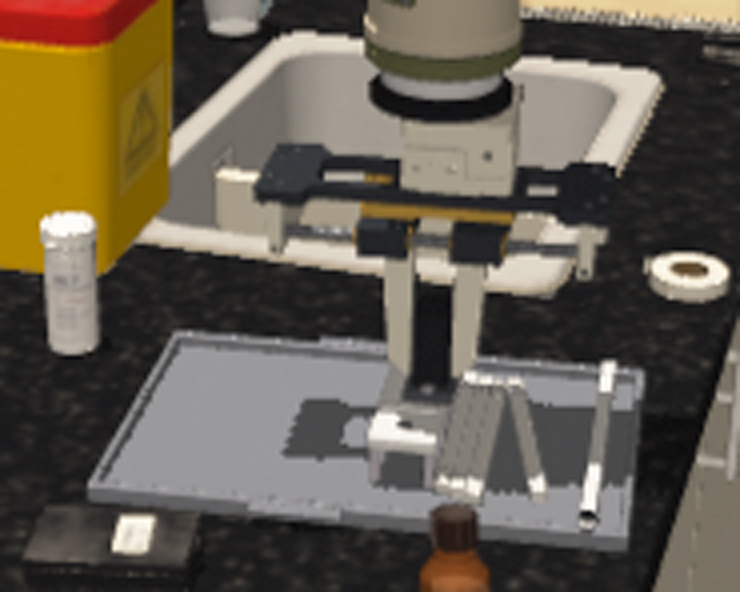

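The first three rods are now packed in front of the tines at crop (440-500, 375-495). Rod 4 is still askew ahead of them, and the fence at (600,440) is untouched. I'll keep combing, more slowly.

Request:
play_rows(motion=[[[0,-0.03,-0.4,0,0,0],[0,0,-0.5,0,0,0],[0,0,-0.5,0,0,0],[0,0,-0.5,0,0,0],[0,0,-0.5,0,0,0],[0,0,-0.4,0,0,0],[0,0,-0.4,0,0,0],[0,0,-0.3,0,0,0],[0,0,-0.2,0,0,0],[0,0,-0.1,0,0,0],[0,0,0,0,0,0]]])

```text
time: 13.2
tool_pos: [0.4567, 0.3085, 0.0539]
tool_rot: [0.532, -0.466, 0.466, -0.532]
wrist_force: [0.8, 1.0, -2.4]
width: 0.0197
```

```bash
python3 st.py
```

```text
13.2 tray x,y [-64.3   0.2] tip z mm 5.22 w 0.019709425154181642 F along tray x 0.94 [ 0.82  0.96 -2.35] T [-0.045 -0.009 -0.025] yaw 7.61 tilt [ 0.0001 -0.0002]
```

Request:
play_rows(motion=[[[0,0,-0.1,0,0,0],[0,0,-0.1,0,0,0],[0,0,-0.1,0,0,0],[0,0,-0.1,0,0,0],[0,0,-0.1,0,0,0],[0,0,0,0,0,0]]])

```text
time: 13.8
tool_pos: [0.4517, 0.3078, 0.0539]
tool_rot: [0.532, -0.466, 0.466, -0.532]
wrist_force: [-0.4, -0.2, -3.4]
width: 0.0198
```

```bash
python3 st.py
```

```text
13.8 tray x,y [-69.37   0.2 ] tip z mm 5.21 w 0.019786051491918342 F along tray x -0.44 [-0.41 -0.22 -3.44] T [-0.055  0.076 -0.012] yaw 7.6 tilt [ 0.     -0.0003]
```

Request:
play_rows(motion=[[[0,0,-0.05,0,0,0],[0,0,-0.05,0,0,0],[0,0,-0.05,0,0,0],[0,0,0,0,0,0]]])

```text
time: 14.2
tool_pos: [0.4504, 0.3076, 0.0539]
tool_rot: [0.532, -0.466, 0.466, -0.532]
wrist_force: [-0.3, -0.3, -2.4]
width: 0.0198
```

```bash
python3 st.py
```

```text
14.2 tray x,y [-70.72   0.19] tip z mm 5.23 w 0.019809426547314705 F along tray x -0.31 [-0.28 -0.29 -2.43] T [-0.047  0.009  0.03 ] yaw 7.6 tilt [ 0.     -0.0001]
```

Request:
play_rows(motion=[[[0,0,-0.03,0,0,0],[0,0,-0.03,0,0,0],[0,0,-0.03,0,0,0],[0,0,0,0,0,0]]])

```text
time: 14.6
tool_pos: [0.4496, 0.3075, 0.0539]
tool_rot: [0.532, -0.466, 0.466, -0.532]
wrist_force: [0.6, 0.9, -2.9]
width: 0.0198
```

Request:
play_rows(motion=[[[0,0,-0.03,0,0,0],[0,0,-0.03,0,0,0],[0,0,0,0,0,0]]])

```text
time: 14.9
tool_pos: [0.449, 0.3074, 0.0539]
tool_rot: [-0.532, 0.466, -0.466, 0.532]
wrist_force: [0.3, -0.5, -3.1]
width: 0.0197
```

```bash
python3 st.py
```

```text
14.9 tray x,y [-72.15   0.19] tip z mm 5.25 w 0.01968810710514504 F along tray x 0.2 [ 0.26 -0.49 -3.13] T [-0.075 -0.029  0.037] yaw 7.6 tilt [-0.  0.]
```

Request:
play_rows(motion=[[[0,0,-0.03,0,0,0],[0,0,-0.03,0,0,0],[0,0,0,0,0,0]]])

```text
time: 15.2
tool_pos: [0.4486, 0.3074, 0.054]
tool_rot: [-0.532, 0.466, -0.466, 0.532]
wrist_force: [1.6, -1.0, -2.6]
width: 0.0194
```

Request:
play_rows(motion=[[[0,0,-0.02,0,0,0],[0,0,-0.02,0,0,0],[0,0,0,0,0,0]]])

```text
time: 15.5
tool_pos: [0.4485, 0.3074, 0.054]
tool_rot: [-0.532, 0.466, -0.466, 0.532]
wrist_force: [2.1, -0.1, -3.1]
width: 0.0195
```

```bash
python3 st.py;  python3 - <<'E'
from h import *
f=[]
for i in range(4): snapshot('top'); f.append(status.observe()['wrist_force'])
print(np.round(f,2))
s=snap('side','side5.png')
cv2.imwrite('pics/c7.png',cv2.resize(s['image'][270:340,290:390],None,fx=8,fy=8,interpolation=cv2.INTER_CUBIC))
E
```

```text
15.5 tray x,y [-72.58   0.25] tip z mm 5.33 w 0.019543021687705043 F along tray x 2.11 [ 2.15 -0.11 -3.07] T [ 0.022 -0.673  0.019] yaw 7.59 tilt [-0.0002  0.001 ]
[[ 3.22  0.45 -3.52]
 [ 2.5   0.86 -3.13]
 [ 3.27  0.98 -2.77]
 [ 3.6   0.68 -2.35]]
```

View pics/c7.png

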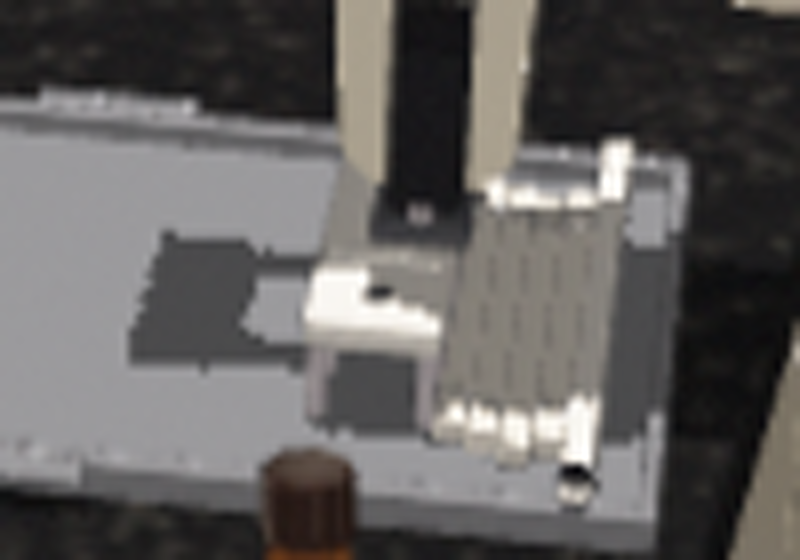

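All four rods are packed side by side against the fence at crop (440-600, 190-460), and the force is about 3.3 N. I'll press a little more toward 5 N and hold.

Request:
play_rows(motion=[[[0,0,-0.02,0,0,0],[0,0,-0.01,0,0,0],[0,0,0,0,0,0],[0,0,0,0,0,0],[0,0,0,0,0,0]]])

```text
time: 16.25
tool_pos: [0.4484, 0.3075, 0.0541]
tool_rot: [-0.532, 0.466, -0.466, 0.532]
wrist_force: [5.1, 0.7, -3.3]
width: 0.0197
```

```bash
python3 st.py;  python3 - <<'E'
from h import *
f=[]
for i in range(5): snapshot('top'); f.append(status.observe()['wrist_force'])
print(np.round(f,2))
E
```

```text
16.25 tray x,y [-72.7    0.28] tip z mm 5.39 w 0.019700082381845566 F along tray x 5.16 [ 5.12  0.67 -3.26] T [ 0.189 -1.406  0.043] yaw 7.59 tilt [-0.0003  0.0014]
[[ 4.64  0.05 -2.34]
 [ 5.01  0.93 -3.59]
 [ 4.54  0.23 -2.91]
 [ 4.39  0.14 -2.8 ]
 [ 5.61  0.09 -2.78]]
```

Request:
play_rows(motion=[[[0,0,0,0,0,0],[0,0,0,0,0,0],[0,0,0,0,0,0],[0,0,0,0,0,0],[0,0,0,0,0,0],[0,0,0,0,0,0],[0,0,0,0,0,0],[0,0,0,0,0,0],[0,0,0,0,0,0],[0,0,0,0,0,0],[0,0,0,0,0,0],[0,0,0,0,0,0]]])

```text
time: 17.7
tool_pos: [0.4484, 0.3074, 0.0541]
tool_rot: [-0.532, 0.466, -0.466, 0.532]
wrist_force: [4.5, 0.5, -2.9]
width: 0.0198
```

```bash
python3 st.py
```

```text
17.7 tray x,y [-72.66   0.26] tip z mm 5.39 w 0.019759809734234322 F along tray x 4.49 [ 4.46  0.51 -2.89] T [ 1.300e-01 -1.376e+00  1.000e-03] yaw 7.58 tilt [-0.0003  0.0015]
```

Request:
play_rows(motion=[[[0,0,0.05,0,0,0],[0,0,0.05,0,0,0],[0,0,0.2,0,0,0],[0,0,0.4,0,0,0],[0,0,0.6,0,0,0],[0,0,0.6,0,0,0],[0,0,0.3,0,0,0],[0,-1,0,0,0,0],[0,-2,0,0,0,0],[0,-2.5,0,0,0,0],[0,-2.5,0,0,0,0],[0,-2.5,0,0,0,0],[0,-1.5,0,0,0,0],[0,-0.5,0,0,0,0],[0,0,0,0,0,0],[0,0,0,0,0,0]]])

```text
time: 19.3
tool_pos: [0.469, 0.31, 0.1784]
tool_rot: [0.532, -0.466, 0.466, -0.532]
wrist_force: [-0.4, -0.2, -3.5]
width: 0.0198
```

Request:
play_rows(motion=[[[1.8,0,-0.16,0,0,0],[3.46,0,-0.31,0,0,0],[3.46,0,-0.31,0,0,0],[3.46,0,-0.31,0,0,0],[3.46,0,-0.31,0,0,0],[3.46,0,-0.31,0,0,0],[3.4,0,-0.31,0,0,0],[3.4,0,-0.31,0,0,0],[3.4,0,-1.47,0,0,0],[3.4,0,-1.47,0,0,0],[3.4,0,-1.47,0,0,0],[3.4,0,-1.47,0,0,0],[3.4,0,-1.47,0,0,0],[3.4,0,-1.47,0,0,0],[2.8,0,-1.2,0,0,0],[1.8,0,-0.75,0,0,0],[0.45,0,-0.2,0,0,0],[0,0,0,0,0,0],[0,0,0,0,0,0]]])

```text
time: 21.2
tool_pos: [0.4053, -0.2157, 0.1786]
tool_rot: [0.532, -0.466, 0.465, -0.532]
wrist_force: [-0.6, 0.5, -1.9]
width: 0.0198
```

```bash
python3 st.py; python3 - <<'E'
from h import *
print(status.observe()['tool_pos'])
s=snap('side','side6.png'); t=snap('top','top6.png')
c=np.zeros((600,800,3),np.uint8); c[:600,:400]=cv2.resize(s['image'][140:260,355:435],None,fx=5,fy=5,interpolation=cv2.INTER_CUBIC)
c[:280,400:]=cv2.resize(s['image'][270:340,290:390],None,fx=4,fy=4,interpolation=cv2.INTER_CUBIC)
c[290:600,400:]=cv2.resize(t['image'][210:272,195:275],None,fx=5,fy=5,interpolation=cv2.INTER_CUBIC); cv2.imwrite('pics/c8.png',c)
E
```

```text
21.2 tray x,y [-184.65 -512.57] tip z mm 129.9 w 0.01976698805756975 F along tray x -0.57 [-0.65  0.52 -1.87] T [-0.074  0.055  0.041] yaw 7.62 tilt [-0.0007 -0.0008]
[ 0.40526068 -0.2156913   0.1785986 ]
```

View pics/c8.png

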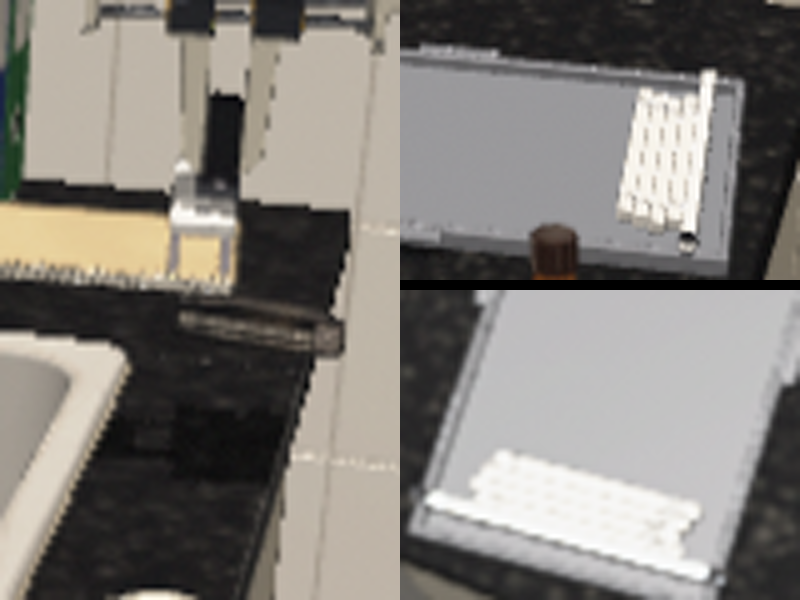

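The rods lie packed flat against the fence in both views, at crop right-top (620-700, 90-230). The rake hangs upright, as before. I'll lower it at its original spot.

Request:
play_rows(motion=[[[0,1.5,0,0,0,0],[0,2.5,0,0,0,0],[0,2.5,0,0,0,0],[0,2.5,0,0,0,0],[0,1.5,0,0,0,0],[0,1,0,0,0,0],[0,0.6,0,0,0,0],[0,0.3,0,0,0,0],[0,0.2,0,0,0,0],[0,0.1,0,0,0,0],[0,0.1,0,0,0,0],[0,0,0,0,0,0],[0,0,0,0,0,0]]])

```text
time: 22.6
tool_pos: [0.4057, -0.2164, 0.0512]
tool_rot: [-0.532, 0.466, -0.466, 0.532]
wrist_force: [-0.4, -0.4, -2.4]
width: 0.0201
```

```bash
python3 st.py
```

```text
22.6 tray x,y [-184.34 -513.37] tip z mm 2.46 w 0.02006147927835232 F along tray x -0.49 [-0.44 -0.45 -2.4 ] T [-0.02   0.051 -0.028] yaw 7.6 tilt [0.0002 0.0004]
```

Request:
play_rows(motion=[[[0,0.06,0,0,0,0],[0,0.06,0,0,0,0],[0,0.06,0,0,0,0],[0,0.06,0,0,0,0],[0,0,0,0,0,0],[0,0,0,0,0,0]]])

```text
time: 23.2
tool_pos: [0.4056, -0.2164, 0.0487]
tool_rot: [-0.532, 0.466, -0.466, 0.532]
wrist_force: [-0.6, -0.9, 3.9]
width: 0.0198
```

```bash
python3 st.py
```

```text
23.2 tray x,y [-184.42 -513.31] tip z mm -0.0 w 0.019843328948798214 F along tray x -0.73 [-0.61 -0.95  3.88] T [0.021 0.259 0.   ] yaw 7.59 tilt [0.     0.0003]
```

Set down with light contact. I'll release it and retract straight up.

Request:
play_rows(motion=[[[0,-0.03,0,0,0,0],[0,0,0,0,0,0],[0,0,0,0,0,0],[0,0,0,0,0,0],[0,0,0,0,0,0],[0,0,0,0,0,0],[0,0,0,0,0,0],[0,0,0,0,0,0]]], grip=6)

```text
time: 24.0
tool_pos: [0.4056, -0.2164, 0.0488]
tool_rot: [0.532, -0.466, 0.466, -0.532]
wrist_force: [-0.1, -0.4, -0.7]
width: 0.0599
```

Request:
play_rows(motion=[[[0,-0.5,0,0,0,0],[0,-1,0,0,0,0],[0,-2,0,0,0,0],[0,-2.5,0,0,0,0],[0,-2.5,0,0,0,0],[0,-2.5,0,0,0,0],[0,-2.5,0,0,0,0],[0,-1.5,0,0,0,0],[0,0,0,0,0,0],[0,0,0,0,0,0]]])

```text
time: 25.0
tool_pos: [0.4056, -0.2161, 0.1992]
tool_rot: [-0.532, 0.465, -0.466, 0.532]
wrist_force: [-0.4, -0.1, 0.6]
width: 0.06
```

```bash
python3 st.py; python3 - <<'E'
from h import *
s=snap('side','side7.png')
cv2.imwrite('pics/c9.png',cv2.resize(s['image'][100:400,200:500],None,fx=2,fy=2,interpolation=cv2.INTER_CUBIC))
E
```

```text
25.0 tray x,y [-184.4  -513.07] tip z mm 150.54 w 0.05996031369009112 F along tray x -0.45 [-0.45 -0.07  0.62] T [-0.083  0.054 -0.028] yaw 7.62 tilt [0.0002 0.0012]
```

View pics/c9.png

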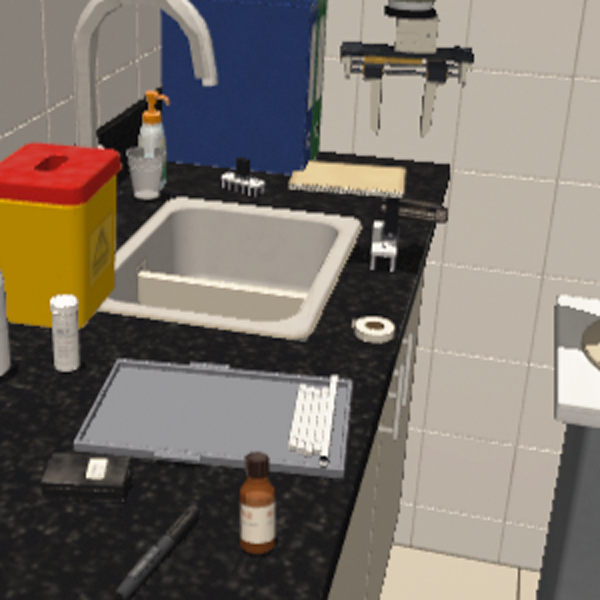

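The rake stands upright and released at crop (385,235). The rods are packed against the fence and the bystanders are in their places, so I'll hand in.

```bash
python3 -c "
from workcell import ticket
print(ticket.hand_in())"
```

```text
the job is handed in; nothing more can be done
None
```

I combed all four rods against the fence with the large rake and pressed them home. The rake is back near where it first stood, upright and released, and the job is handed in at about 25 s of the 69 s allowed.

- **Pressing:** I held the row for about 1.5 s. The wrist force along the combing direction read 4.4 to 5.6 N. The TCP drifted less than 0.1 mm during the hold, so I saw no sign of the fence sliding.
- **Rods:** The last pictures show all four flat and parallel against the fence. I did not measure the remaining gaps or the fence's position to the millimetre, because one pixel is about 2.5 mm in those views.
- **Rake:** It stands about 0.55 m from the tray's centre, with the arm drawn up about 15 cm clear of it.
- **Bystanders:** The tape roll, vial, amber bottle, marker, stapler and slide case look unmoved in the last picture. I checked them by eye only.

Two small mismatches along the way:
- Full contact came with the stem about 1.5 mm before the position I had estimated from the images.
- After the carry back, the rake ended about 7 mm from its original spot, because the fast moves fell slightly short.

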